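# Pack the rose-capped bottle under the cantilever tray of a beauty case

### The arm

A 6-joint arm with a two-finger parallel gripper is mounted at the origin on the work surface. World frame = base frame: x ahead of the robot, y to its left, z up, the work surface at z = 0. Lengths are in m, angles in rad, forces in N, time in s.
With the tool pointing down it reaches from about 0.25 to 0.725 m from the base axis. Payload 4 kg.
Tool frame: the origin (TCP) lies midway between the tips of the shut fingers; the grasp point (between the pads) lies 19 mm behind it; z points along the fingers, x is the direction in which the jaws open and shut, and the axes are right-handed (so a half turn about z gives the same grasp; the last joint's range is limited). The gripper opens to 85 mm and grips with 20 to 120 N. Pads are 22 mm wide; open, the fingers measure 114 mm over their backs; the gripper's body (76 mm by 85 mm) begins 54 mm behind the grasp point. The pads swing forward as they close: fully open they stand 13 mm farther back than shut.
Start: joints at [-1.289, 0.241, 0.005, 1.335, 0, 1.571], TCP at [0.139, -0.48, 0.231] pointing down, gripper open.
Joint ranges: [-2.72, 2.72], [-1.05, 1.87], [-1.09, 1.28], [-1.99, 2.15], [-1.42, 1.44], [-3.14, 3.14]. Speed limits (rad/s): [2.79, 2.79, 3.14, 3.14, 3.14, 3.14].

### API

Orientations are given as a unit quaternion [x, y, z, w].
In Python, from workcell import bot, vision, ticket gives the robot as it stands.
- The arm moves only by the tool play_rows, never from a script. Its argument "deltas" is one flat list of numbers, 5 for each row, row after row: the opening, from 0 (shut) to 1 (fully open), then the shift along the tool's x, y, z in units of 60 mm (1.0 is 60 mm), then the turn about the tool's z in degrees. A call has 1 to 12 rows; each row shifts and turns the pose as measured when the row begins, along the tool's axes as they then stand; what a row does not reach is not made up. A row lasts 1/8 s, in which the tool goes at most 62.5 mm and 10.7 degrees, less where a joint would pass 70% of its speed; a pose out of reach is approached as far as the arm can. A call is refused whole if a number of a shift passes 1 or a number of a turn 10.7, either way. A call with a gripper value outside its range is refused whole. The fingers move at their own pace and stop on an object; the grip force is fixed at half the most. Time passes only in rows, so rows that do not move let the fingers close. It gives the time, the measured TCP pose, the force and the opening at its end, in the units of the state.
- bot.get_obs(): the state, without advancing time (a new reading comes with each control period).
- vision.camera(name): name is "scene" or "top" or "wrist"; returns a dict with "color" (420x560x3 uint8, blue, green, red), "intrinsics" (3x3 intrinsics, pixels), "rvec" (rotation vector, rad) and "tvec" (3), from world to camera coordinates, as OpenCV has them. Camera axes: x right, y down, z forward; pixel columns grow to the right and rows downward; lengths in m; the calibration is good to about 2 mm. A picture is of the moment at which its call begins. There is no depth.
- ticket.job_done(): hands the job in, once; it reports no verdict.
The state is a dict: "clock": time; "joint_pos": joint angles; "joint_vel": joint speeds; "tau": joint torques, N m; "eef_pos": TCP position; "tool_rot": TCP orientation; "ft_force": force on the tool from outside, world axes, zero at the start; "ft_torque": the same for the moment, N m; "grip_width": finger opening in m.
Only numpy, scipy, OpenCV 4.12 (cv2) and the standard library are available. Lean on these libraries where they do the work, as an engineer would, in place of code of your own. Each camera call takes 0.05 s, during which the arm holds its last target. There are 200 camera calls.

### The job

Swing the beauty case's top tray up and back until it stays open, and lay the rose-capped bottle flat in the compartment below, its cap pointing towards the fixed cover. With the sliding divider push the bottle cap-first under the cover until it bears firmly but not violently on the hidden stop, then back the divider off to leave a gap of about 6 mm behind the bottle, and lower the tray gently until it is fully shut. Do not spill the jars in the tray, and leave the green-capped bottle where it lies.

Things in the scene. Friction and masses are not known exactly. Their poses are not given: they have to be found in the camera images.
- case: Lilac beauty case fixed to the table, 170 (x) by 290 (y) by 78 mm high without its tray; walls and floor 6 mm thick. Origin: centre of the underside; z up, y along the case, x from the tray's handle side to the side the tray swings to. The compartment under the tray is open from above between the cover's edge (case y = -60 mm) and the divider (case y = 93 to 108 mm at the start).
- cover_edge (a point): Middle of the edge of the fixed purple cover that roofs the case's -y end, on its top, 44 mm above the inner floor (underside 38 mm above it); at case y = -60 mm. Under the cover, out of sight, is a stop with a rubber face as wide as the compartment. Its face stands 15 to 55 mm in from this edge, differently each time, and yields 1 mm per 4 N.
- lift (a joint): Swing of the tray's link arms, rad: 0 = tray shut, 1.66 = open at its stop. The arms are 120 mm long; at 0 they rise towards case -x, 30 degrees above level, and turn over the top to case +x as the value grows. Past upright (1.05) the tray falls open and stays open by its weight; before that it falls shut. Closing faster than 2.5 rad/s is a slam.
- tray: Lilac tray, 170 by 286 by 34 mm, wall 4 mm, about 0.45 kg loaded, axes as the case's. It stays level: every point of it moves on an arc of 120 mm radius in the case's xz plane; when open it has moved 173 mm to case +x and 38 mm up. Origin: 34 mm to -x of the tray's centre and 37 mm above its underside.
- tray_grip (a point): Grip point of the tray's purple handle tab, which stands on the middle of the tray's -x wall: 70 mm long (y), 12 mm thick (x); its top is 15 mm above this point and the tray wall's top 21 mm below it. The tray is empty for 60 mm behind the tab.
- divider: White divider across the compartment, 150 mm wide (x), 8 mm thick (y), top 36 mm above the inner floor. Origin: middle of its flat pushing face (its -y side) at the inner floor's level; axes as the case's. It slides along the case's y only, from case y = 108 to -42 mm, and stays where left. Pushing over 40 N on the bottle breaks it.
- divider_grip (a point): Centre of the rose grip block on the divider, 12 mm behind the pushing face, 52 mm above the inner floor. Block: 30 mm (x) by 24 mm (y) by 32 mm high (from 36 to 68 mm above the floor). Sliding takes about 1.5 N, pushing the bottle along up to 2.5 N more; a rise of 5 to 10 N beyond that shows that the bottle bears on the stop.
- bottle: The bottle to pack, lying flat: cream square-sided body 44 mm wide (x), 32 mm thick (z), 88 mm long (y), with a rose round cap 28 mm across and 32 mm long at the -y end; 120 mm over all, 0.1 to 0.2 kg. Origin: under the middle of its 120 mm length, on its underside; y along it, the cap towards -y, z up.
- bottle_base (a point): Middle of the bottle's flat base end (its +y end), 16 mm above its underside.
- bottle_cap (a point): Tip of the bottle's cap (its -y end), 16 mm above its underside.
- other_bottle: A like bottle, pale green with a green cap, same sizes, origin and axes; not to be moved.
- tray_jar1: White lidded jar, 54 mm across and 38 mm high, loose in the tray's rear pocket at +y; origin under its centre.
- tray_jar2: Pale pink jar of the same size, loose in the tray's rear pocket at -y; origin under its centre.
There are look-alikes about, which are no part of the job. Leave any blue or red look-alike of the tray_jar2 alone.

How it is judged:
By the outcome, as a careful person would: the job done as asked, in the order asked, and still so for the second after the job is handed in, with the robot touching nothing.
It also fails if it takes over 72 s, if anything falls off the work surface, if the arm or the gripper's body presses on something with over 40 N, if the wrist force passes 120 N, or if a joint passes its speed limit or range.

## Working session

There is one attempt and no reset: what is moved stays moved. The work goes in short steps, Python scripts to look and compute and a tool call to move; the robot and the scene stay as the last step left them, time stands still between calls to the robot, and variables do not carry over. Pictures are saved under pics/ and viewed, about 8 in all and at most 12, crops included, and the job is handed in when it is done.

Besides the shell and the picture viewer there is one more tool, called after "Request:" in YAML: its name, and indented under it one key for each argument. play_rows: Moves the arm, as the interface text tells. Its arguments: {"type":"object","properties":{"deltas":{"type":"array"}},"required":["deltas"]}

```bash
mkdir -p pics
cat > h.py <<'E'
import numpy as np, cv2
from workcell import bot, vision, ticket
from scipy.spatial.transform import Rotation as R
def snap(name,fn=None):
    c=vision.camera(name)
    if fn: cv2.imwrite('pics/'+fn,c['color'])
    return c
def ray(c,uv,z):
    """pixel -> world point on plane z"""
    K=np.array(c['intrinsics']);Rm=cv2.Rodrigues(np.array(c['rvec'],float))[0];t=np.array(c['tvec'],float).ravel()
    d=Rm.T@np.linalg.inv(K)@np.array([uv[0],uv[1],1.]);o=-Rm.T@t
    return o+d*(z-o[2])/d[2]
def proj(c,P):
    return cv2.projectPoints(np.atleast_2d(np.array(P,float)),np.array(c['rvec'],float),np.array(c['tvec'],float),np.array(c['intrinsics'],float),None)[0].reshape(-1,2)
E
python3 - <<'E'
from h import *
a=snap('scene')
b=snap('top')
import pickle; pickle.dump((a,b),open('s0.pkl','wb'))
cv2.imwrite('pics/a.png',a['color']);cv2.imwrite('pics/b.png',b['color'])
o=bot.get_obs();print(o)
E
```

```text
{'clock': 0.1, 'joint_pos': array([-1.28898621e+00,  2.41340598e-01,  3.87415557e-03,  1.33520653e+00,
        2.94060213e-05,  1.57078268e+00]), 'joint_vel': array([-0.001065  , -0.00230504,  0.00250761,  0.00109876,  0.00092161,
       -0.00020486]), 'tau': array([-1.81553169e-04, -3.73137867e+01,  2.53009701e+01,  1.08454633e-02,
        8.22517359e-05,  2.16032436e-05]), 'eef_pos': array([ 0.13889998, -0.47973549,  0.23050631]), 'tool_rot': array([ 7.99408149e-01, -6.00787592e-01, -7.41262189e-04, -5.75496906e-04]), 'ft_force': array([-0.19827156, -0.27207973, -0.3859208 ]), 'ft_torque': array([-0.01016744,  0.02689569, -0.01148439]), 'grip_width': 0.0854603731258869}
```

View pics/a.png

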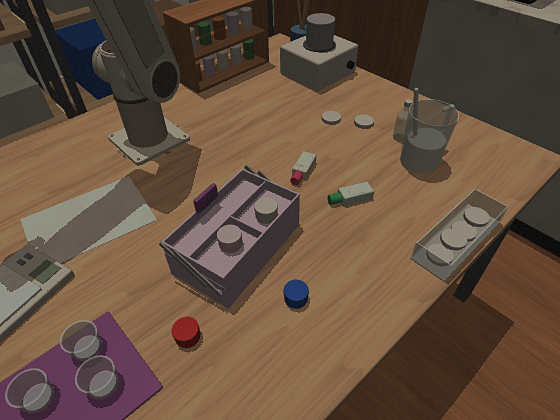

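View pics/b.png

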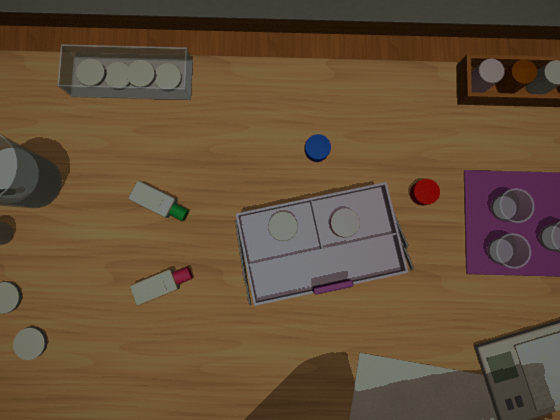

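Rose-capped bottle at top (162,285), scene (303,167). The look-alikes are the green-capped bottle at top (158,200), the white tins at (30,343) and (5,297), and the red and blue jars. The tray tab is at top (333,287). The case's +y is image left.

```bash
cat > m.py <<'E'
from h import *
import pickle
a,b=pickle.load(open('s0.pkl','rb'))
def comp(c,box,f):
    x0,y0,x1,y1=box; im=c['color'][y0:y1,x0:x1]; hsv=cv2.cvtColor(im,cv2.COLOR_BGR2HSV)
    m=f(hsv,im.astype(int)).astype(np.uint8); n,l,s,ce=cv2.connectedComponentsWithStats(m); i=1+np.argmax(s[1:,4])
    p=np.argwhere(l==i)[:,::-1]+[x0,y0]; return p.astype(np.float32)
red=lambda h,i:((h[...,0]>165)|(h[...,0]<3))&(h[...,1]>110)&(h[...,2]>50)
pur=lambda h,i:(h[...,0]>135)&(h[...,0]<170)&(h[...,1]>70)
cream=lambda h,i:(h[...,1]<70)&(h[...,2]>95)
for nm,c,bx in(('top',b,(125,260,200,310)),('scene',a,(285,145,325,190))):
    pc=comp(c,bx,red);pb=comp(c,bx,cream)
    print(nm,'cap',pc.mean(0),len(pc),'body',pb.mean(0),len(pb),cv2.minAreaRect(pb))
    print(ray(c,pc.mean(0),.016),ray(c,pb.mean(0),.03))
    if nm=='top':
        r=cv2.boxPoints(cv2.minAreaRect(pb)); print(np.array([ray(c,q,.032)for q in r]).round(4))
for nm,c,bx in(('top',b,(300,270,360,300)),('scene',a,(185,175,225,220))):
    p=comp(c,bx,pur);r=cv2.boxPoints(cv2.minAreaRect(p)); print(nm,'tab',p.mean(0),len(p),r.tolist())
    for z in(.134,.149):print(z,[ray(c,q,z).round(4)[:2].tolist() for q in list(r)+[p.mean(0)]])
im=b['color'];h=cv2.cvtColor(im,cv2.COLOR_BGR2HSV);
p=comp(b,(225,175,420,315),lambda h,i:((h[...,0]>120)&(h[...,0]<178)))
r=cv2.boxPoints(cv2.minAreaRect(p));print('tray',r.tolist());
w=np.array([ray(b,q,.112)for q in r]);print(w.round(4),np.linalg.norm(np.diff(w,axis=0),axis=1),w.mean(0))
for n,c in(('top',b),('scene',a)):print(n,(-cv2.Rodrigues(np.array(c['rvec']))[0].T@np.array(c['tvec']).ravel()))
o=np.hstack([cv2.resize(b['color'][250:320,120:210],None,fx=4,fy=4),cv2.resize(b['color'][250:320,300:390],None,fx=4,fy=4)])
o2=cv2.resize(a['color'][130:230,150:330],None,fx=4,fy=4)[:, :720]
cv2.imwrite('pics/c.png',np.vstack([cv2.resize(o,(720,280)),cv2.resize(o2,(720,300))]))
E
python3 m.py
```

```text
top cap [181.54167 275.34723] 216 body [152.99011 287.14835] 910 ((152.96597290039062, 287.13165283203125), (20.99563217163086, 43.786224365234375), 67.61986541748047)
[0.47181613 0.19747627 0.016     ] [0.4479571 0.2503868 0.03     ]
[[0.4497 0.2984 0.032 ]
 [0.4847 0.2193 0.032 ]
 [0.4467 0.2013 0.032 ]
 [0.412  0.2802 0.032 ]]
scene cap [296.34128 177.4762 ] 126 body [303.9964  161.35971] 278 ((304.0647277832031, 161.24610900878906), (13.604515075683594, 23.537973403930664), 30.25643539428711)
[0.4737392  0.19583575 0.016     ] [0.45063259 0.24918188 0.03      ]
top tab [332.30032 286.0774 ] 323 [[311.4438781738281, 286.4049072265625], [351.3268127441406, 277.85858154296875], [353.0243835449219, 285.780517578125], [313.1414489746094, 294.32684326171875]]
0.134 [[0.4659, -0.0579], [0.4825, -0.128], [0.4688, -0.1311], [0.4523, -0.0611], [0.4674, -0.0946]]
0.149 [[0.4672, -0.0566], [0.4834, -0.1252], [0.47, -0.1282], [0.4538, -0.0597], [0.4686, -0.0925]]
scene tab [205.44882 197.86876] 381 [[189.22064208984375, 203.24827575683594], [213.17926025390625, 181.9517059326172], [222.39306640625, 192.3172149658203], [198.4344482421875, 213.61378479003906]]
0.134 [[0.4624, -0.1337], [0.4425, -0.052], [0.4858, -0.058], [0.5032, -0.1374], [0.4736, -0.0971]]
0.149 [[0.4767, -0.1405], [0.4572, -0.0606], [0.4995, -0.0665], [0.5165, -0.1441], [0.4877, -0.1047]]
tray [[235.75924682617188, 213.2935028076172], [388.4929504394531, 180.8954315185547], [408.2996520996094, 274.269775390625], [255.56594848632812, 306.6678466796875]]
[[ 0.5935  0.0818  0.112 ]
 [ 0.6612 -0.2002  0.112 ]
 [ 0.4902 -0.2357  0.112 ]
 [ 0.4256  0.0402  0.112 ]] [0.29004702 0.17471465 0.28338493] [ 0.5426493  -0.07849733  0.112     ]
top [0.52742961 0.00801231 0.86740102]
scene [ 1.08161469 -0.42606924  0.78504389]
```

View pics/c.png

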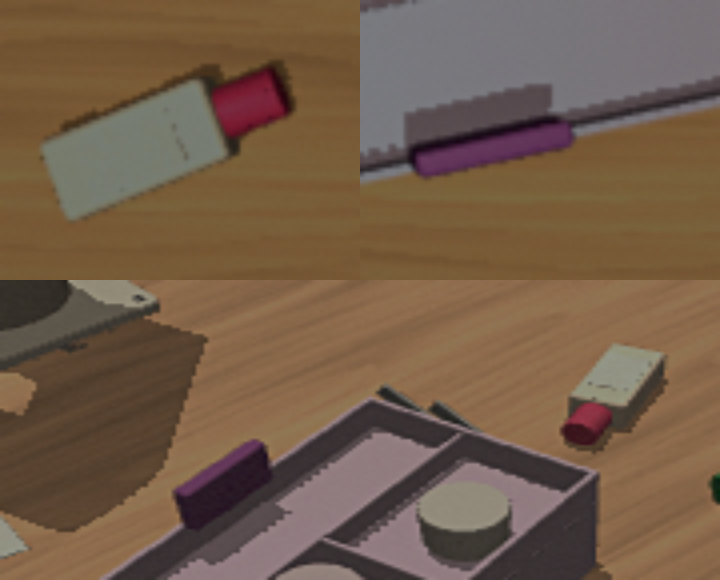

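Crop check: the rose-capped bottle and the tab (70 mm long, top at about z = 0.149) are the chosen ones, and both views agree. The case yaw is about 13.3°. I'll move above the tab.

```bash
cat >> h.py <<'E'
YAW=np.radians(13.3)
def plan(wps,grip,n):
    """wps: list of (xyz, toolx_angle_deg) ; n rows for each; prints rows"""
    o=bot.get_obs();p=np.array(o['eef_pos']);M=R.from_quat(o['tool_rot']).as_matrix();th=np.degrees(np.arctan2(M[1,0],M[0,0]))
    print('at',p.round(4),round(th,2),'tilt',M[:,2].round(3),'f',o['ft_force'].round(2),'w',round(o['grip_width'],4),'q',o['joint_pos'].round(2),'t',round(o['clock'],2))
    for (w,a),k in zip(wps,n):
        w=np.array(w,float)
        for i in range(k):
            d=(w-p)/(k-i);da=(a-th)/(k-i);t=np.radians(th)
            # tool x=(c,s,0) y=(s,-c,0) z down
            s=np.array([np.cos(t)*d[0]+np.sin(t)*d[1],np.sin(t)*d[0]-np.cos(t)*d[1],-d[2]])/.06
            print(','.join(f'{v:g}' for v in [grip,*s.round(3),round(-da,2)]),end=', ')
            p=p+d;th+=da
        print()
E
python3 - <<'E'
from h import *
plan([((.4686,-.0925,.21),13.3)],.6,[12])
E
```

```text
at [ 0.1389 -0.4797  0.2305] -73.85 tilt [-0.     0.002 -1.   ] f [-0.2  -0.27 -0.39] w 0.0855 q [-1.29  0.24  0.    1.34  0.    1.57] t 0.1
0.6,-0.389,-0.589,0.028,-7.26, 0.6,-0.312,-0.634,0.028,-7.26, 0.6,-0.229,-0.668,0.028,-7.26, 0.6,-0.143,-0.692,0.028,-7.26, 0.6,-0.054,-0.704,0.028,-7.26, 0.6,0.035,-0.705,0.028,-7.26, 0.6,0.124,-0.695,0.028,-7.26, 0.6,0.211,-0.674,0.028,-7.26, 0.6,0.295,-0.642,0.028,-7.26, 0.6,0.374,-0.6,0.028,-7.26, 0.6,0.446,-0.547,0.028,-7.26, 0.6,0.512,-0.487,0.028,-7.26,
```

Request:
play_rows:
  deltas: [0.6,-0.39,-0.59,0.03,-7.3,0.6,-0.31,-0.63,0.03,-7.3,0.6,-0.23,-0.67,0.03,-7.3,0.6,-0.14,-0.69,0.03,-7.3,0.6,-0.05,-0.7,0.03,-7.3,0.6,0.035,-0.7,0.03,-7.3,0.6,0.12,-0.7,0.03,-7.3,0.6,0.21,-0.67,0.03,-7.3,0.6,0.3,-0.64,0.03,-7.3,0.6,0.37,-0.6,0.03,-7.3,0.6,0.45,-0.55,0.03,-7.3,0.6,0.51,-0.49,0.03,-7.3]

```text
clock: 1.6
eef_pos: [0.4645, -0.0732, 0.2045]
tool_rot: [0.99, 0.141, -0.002, -0.004]
ft_force: [0.9, 0.2, 0.4]
grip_width: 0.0516
```

Run:
```python
from h import *
plan([((.4686,-.0925,.17),13.3),((.4686,-.0925,.119),13.3)],.6,[5,4])
c=snap('wrist','w1.png')
g=[[.4686,-.0925,.149],[.4686+.0081,-.0925-.034,.149],[.4686-.0081,-.0925+.034,.149]]
print(proj(c,g))
import sys; sys.path.insert(0,'.')
h=cv2.cvtColor(c['color'],cv2.COLOR_BGR2HSV);m=((h[...,0]>135)&(h[...,0]<170)&(h[...,1]>70)).astype(np.uint8)
n,l,s,ce=cv2.connectedComponentsWithStats(m)
for i in range(1,n):
    if s[i,4]>150:
        r=cv2.boxPoints(cv2.minAreaRect(np.argwhere(l==i)[:,::-1].astype(np.float32)));print(s[i],r.round(1).tolist(),[ray(c,q,.149).round(4).tolist()for q in list(r)+[ce[i]]])
```

```text
at [ 0.4645 -0.0732  0.2045] 16.26 tilt [-0.006  0.006 -1.   ] f [0.86 0.25 0.44] w 0.0516 q [-0.16  0.2  -0.12  1.26  0.01  1.13] t 1.6
0.6,-0.005,0.066,0.115,0.59, 0.6,-0.004,0.066,0.115,0.59, 0.6,-0.003,0.066,0.115,0.59, 0.6,-0.003,0.066,0.115,0.59, 0.6,-0.002,0.066,0.115,0.59, 
0.6,0,0,0.213,-0, 0.6,0,0,0.213,-0, 0.6,0,0,0.212,-0, 0.6,0,0,0.212,-0, 
[[282.04665711 258.94174069]
 [279.58340259 304.90254036]
 [284.73096774 208.8563509 ]]
[ 271  197   21  106 1747] [[270.20001220703125, 301.70001220703125], [274.79998779296875, 196.5], [292.20001220703125, 197.1999969482422], [287.5, 302.5]] [[0.4697, -0.126, 0.149], [0.4521, -0.0524, 0.149], [0.4629, -0.0498, 0.149], [0.4815, -0.1231, 0.149], [0.4659, -0.0858, 0.149]]
```

View pics/w1.png

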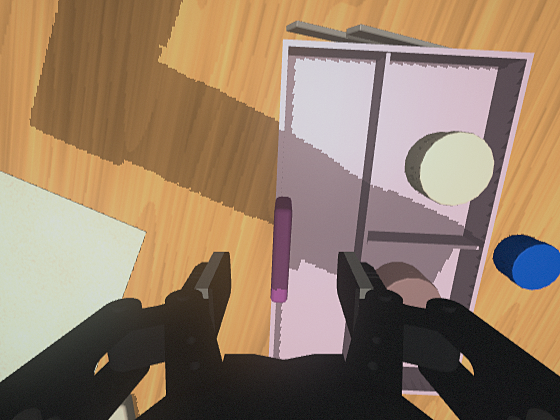

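The wrist view shows the tab at (282,250), midway between the fingers, which agrees with the top view. I'll descend and close.

Request:
play_rows:
  deltas: [0.6,0,0.066,0.12,0.6,0.6,0,0.066,0.12,0.6,0.6,0,0.066,0.12,0.6,0.6,0,0.06,0.12,0.6,0.6,0,0.06,0.12,0.6,0.6,0,0,0.21,0,0.6,0,0,0.21,0,0.6,0,0,0.21,0,0.6,0,0,0.21,0,0.6,0,0,0,0]

```text
clock: 2.9
eef_pos: [0.469, -0.0898, 0.1094]
tool_rot: [0.993, 0.115, -0.004, -0.006]
ft_force: [0.4, 0.2, 0.4]
grip_width: 0.0513
```

Run:
```python
from h import *
plan([((.4675,-.0905,.117),13.3)],.6,[1])
```

```text
at [ 0.469  -0.0898  0.1094] 13.21 tilt [-0.009  0.01  -1.   ] f [0.38 0.24 0.43] w 0.0513 q [-0.19  0.3  -0.25  1.03  0.01  1.15] t 2.9
0.6,-0.028,0.006,-0.127,-0.09,
```

Request:
play_rows:
  deltas: [0.6,0,0,-0.13,0,0,0,0,0,0,0,0,0,0,0,0,0,0,0,0,0,0,0,0,0,0,0,0,0,0]

```text
clock: 3.65
eef_pos: [0.4672, -0.0905, 0.119]
tool_rot: [0.993, 0.115, -0.005, -0.005]
ft_force: [-0.8, -0.6, -2.6]
grip_width: 0.0109
```

Run:
```python
from h import *
plan([],0,[])
th=np.linspace(0,1.69,25);a=np.radians(150)-th
x=.12*np.cos(a);z=.12*np.sin(a)
print((np.diff(x)/.06).round(3),(np.diff(z)/.06).round(3))
```

```text
at [ 0.4672 -0.0905  0.119 ] 13.22 tilt [-0.012  0.008 -1.   ] f [-0.85 -0.64 -2.61] w 0.0109 q [-0.2   0.29 -0.24  1.06  0.01  1.14] t 3.65
[0.075 0.083 0.091 0.098 0.105 0.111 0.117 0.122 0.127 0.131 0.134 0.137
 0.139 0.14  0.141 0.141 0.14  0.138 0.136 0.133 0.13  0.126 0.121 0.116] [ 0.119  0.114  0.108  0.101  0.094  0.086  0.078  0.07   0.061  0.052
  0.043  0.033  0.023  0.014  0.004 -0.006 -0.016 -0.026 -0.036 -0.045
 -0.054 -0.063 -0.072 -0.08 ]
```

Gripped at 11 mm width. Next I lift along the arc, where tool x is case x and tool z is down.

Request:
play_rows:
  deltas: [0,0.075,0,-0.12,0,0,0.083,0,-0.114,0,0,0.09,0,-0.108,0,0,0.098,0,-0.1,0,0,0.105,0,-0.094,0,0,0.11,0,-0.086,0,0,0.117,0,-0.078,0,0,0.122,0,-0.07,0,0,0.127,0,-0.06,0,0,0.131,0,-0.052,0]

```text
clock: 4.9
eef_pos: [0.5336, -0.0747, 0.1737]
tool_rot: [0.993, 0.115, -0.006, -0.005]
ft_force: [-0.3, 0.5, -6.0]
grip_width: 0.0111
```

Run:
```python
from h import *
plan([],0,[])
p=np.array(bot.get_obs()['eef_pos'])-[.4672,-.0905,.119]
c=np.array([np.cos(YAW),np.sin(YAW),0]);x=p@c;v=np.array([x-.1039,p[2]+.06]);l=np.pi*5/6-np.arctan2(v[1],v[0])
print('lift',l,'r',np.hypot(*v),'lat',p@[-c[1],c[0],0])
```

```text
at [ 0.5336 -0.0747  0.1737] 13.26 tilt [-0.013  0.009 -1.   ] f [-0.34  0.54 -5.99] w 0.0111 q [-0.14  0.36  0.02  1.24  0.01  1.2 ] t 4.9
lift 0.7459441393589525 r 0.12013683887461406 lat 6.725740122963315e-05
```

Request:
play_rows:
  deltas: [0,0.136,0,-0.038,0,0,0.138,0,-0.028,0,0,0.14,0,-0.018,0,0,0.14,0,-0.008,0,0,0.14,0,0.002,0,0,0.14,0,0.012,0,0,0.139,0,0.022,0,0,0.137,0,0.032,0,0,0.134,0,0.042,0,0,0.131,0,0.05,0,0,0.127,0,0.06,0,0,0.123,0,0.068,0]

```text
clock: 6.4
eef_pos: [0.6346, -0.0507, 0.1579]
tool_rot: [0.993, 0.115, -0.008, -0.006]
ft_force: [-1.6, -0.7, -7.2]
grip_width: 0.0111
```

```bash
cat >> h.py <<'E'
def lift():
    p=np.array(bot.get_obs()['eef_pos'])-[.4672,-.0905,.119]
    c=np.array([np.cos(YAW),np.sin(YAW),0]);x=p@c;v=np.array([x-.1039,p[2]+.06]);l=np.pi*5/6-np.arctan2(v[1],v[0])
    print('lift',l,'r',np.hypot(*v),'lat',p@[-c[1],c[0],0])
E
python3 - <<'E'
from h import *
plan([],0,[]);lift()
E
```

```text
at [ 0.6346 -0.0507  0.1579] 13.25 tilt [-0.017  0.009 -1.   ] f [-1.65 -0.7  -7.24] w 0.0111 q [-0.08  0.56  0.3   1.32  0.01  1.26] t 6.4
lift 1.6502778253708676 r 0.1200934294902593 lat 0.00019404447090672598
```

Request:
play_rows:
  deltas: [0,0.03,0,0.03,0,0,0,0,0.01,0,0.5,0,0,0,0,0.5,0,0,0,0,0.5,0,0,-0.3,0,0.9,0,0,-0.5,0,0.9,0,0,-0.4,0,0.9,-0.6,-0.6,0,0,0.9,-0.6,-0.6,0,0,0.9,-0.6,-0.6,0,0,0.9,-0.6,-0.6,0,0,0.9,-0.3,-0.7,0,0]

```text
clock: 7.9
eef_pos: [0.439, 0.0946, 0.2393]
tool_rot: [0.994, 0.112, 0.001, -0.004]
ft_force: [1.0, -0.2, 0.1]
grip_width: 0.0769
```

Run:
```python
from h import *
plan([],0,[])
a=snap('scene');b=snap('top')
cv2.imwrite('pics/d.png',np.vstack([cv2.resize(a['color'],(400,300)),cv2.resize(b['color'],(400,300))])) 
B=b['color'][150:340,120:440]
cv2.imwrite('pics/d.png',np.vstack([cv2.resize(B,None,fx=2,fy=2)[:, :640],cv2.resize(a['color'][140:315,130:430],(640,220))]))
import pickle;pickle.dump((a,b),open('s1.pkl','wb'))
```

```text
at [0.439  0.0946 0.2393] 12.86 tilt [ 0.001  0.009 -1.   ] f [ 0.96 -0.15  0.06] w 0.0769 q [ 0.21  0.13 -0.11  1.33  0.01  1.55] t 7.9
```

View pics/d.png

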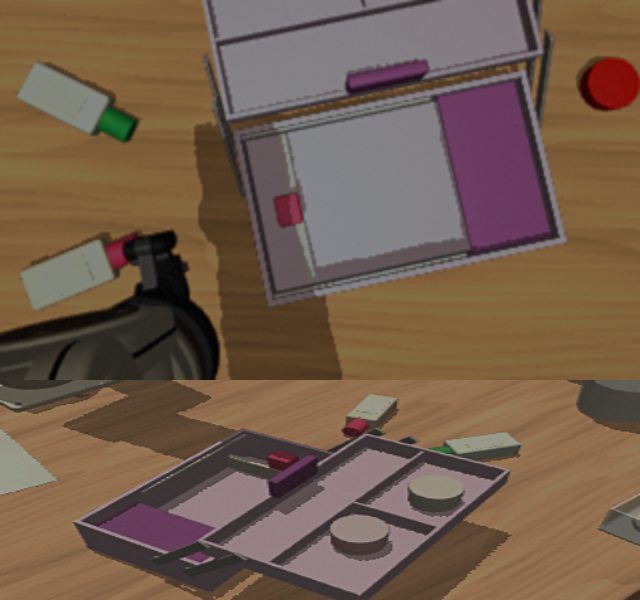

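Tray stays open with both jars upright. The cover is at crop (500,165), the block at (288,210) and the rim corners are visible. Next I work out the case frame.

Run:
```python
from h import *
import pickle
a,b=pickle.load(open('s1.pkl','rb'))
W=[ray(b,(120+x/2,150+y/2),.078) for x,y in((237,130),(525,73),(564,240),(270,303))]
W=np.array(W);print(W.round(4),np.linalg.norm(np.diff(W,axis=0),axis=1),'centre',W.mean(0))
d=W[0]+W[3]-W[1]-W[2];print('yaw',np.degrees(np.arctan2(-d[0],d[1])))
O=W.mean(0);cx=np.array([np.cos(YAW),np.sin(YAW),0]);cy=np.array([-cx[1],cx[0],0])
C=lambda p:((p-O)@cx,(p-O)@cy)
h=cv2.cvtColor(b['color'],cv2.COLOR_BGR2HSV)
def big(c,f,box):
    x0,y0,x1,y1=box;h=cv2.cvtColor(c['color'],cv2.COLOR_BGR2HSV);m=np.zeros(h.shape[:2],np.uint8);m[y0:y1,x0:x1]=f(h)[y0:y1,x0:x1]
    n,l,s,ce=cv2.connectedComponentsWithStats(m);i=1+np.argmax(s[1:,4]);p=np.argwhere(l==i)[:,::-1].astype(np.float32)
    return p
red=lambda h:((h[...,0]>168)|(h[...,0]<3))&(h[...,1]>100)
p=big(b,red,(245,235,285,270));r=cv2.boxPoints(cv2.minAreaRect(p));print('block',len(p),[ [round(v,4) for v in C(ray(b,q,.074))] for q in list(r)+[p.mean(0)]],ray(b,p.mean(0),.074))
pur=lambda h:(h[...,0]>135)&(h[...,0]<168)&(h[...,1]>70)
p=big(b,pur,(330,188,400,280));r=cv2.boxPoints(cv2.minAreaRect(p));print('cover',len(p),[[round(v,4) for v in C(ray(b,q,.05))]for q in r])
for q in W:print(C(q))
# scene check
pb=big(a,red,(255,170,300,190));print('scene block',len(pb),pb.mean(0),ray(a,pb.mean(0),.068), 'exp', proj(a,[O+cy*.1125+[0,0,0]]))
```

```text
[[ 0.5933  0.0797  0.078 ]
 [ 0.6559 -0.1979  0.078 ]
 [ 0.4962 -0.2348  0.078 ]
 [ 0.4306  0.043   0.078 ]] [0.28461676 0.16390102 0.28543364] centre [ 0.54402866 -0.07749445  0.078     ]
yaw 13.002069438798591
block 188 [[np.float64(0.0146), np.float64(0.1212)], [np.float64(0.0143), np.float64(0.0975)], [np.float64(-0.0149), np.float64(0.0977)], [np.float64(-0.0146), np.float64(0.1213)], [np.float64(0.0001), np.float64(0.1096)]] [0.51891173 0.02914583 0.074     ]
cover 3279 [[np.float64(0.08), np.float64(-0.0574)], [np.float64(0.0814), np.float64(-0.1406)], [np.float64(-0.0793), np.float64(-0.1389)], [np.float64(-0.0802), np.float64(-0.0573)]]
(np.float64(0.08416234952899143), np.float64(0.14165633350667686))
(np.float64(0.08120831264999666), np.float64(-0.14294510061632798))
(np.float64(-0.08269037992102143), np.float64(-0.14207243468074976))
(np.float64(-0.08268028225796634), np.float64(0.1433612017904008))
scene block 105 [295.40952 177.77142] [0.51398086 0.15121726 0.068     ] exp [[262.07784823 197.92298947]]
```

Block size (24 × 30 mm) and cover (161 × 83 mm) match the given sizes. Pick the bottle at its body centre (0.449, 0.2495), with tool x at 24°.

Run:
```python
from h import *
plan([((.449,.2495,.10),24),((.449,.2495,.012),24)],.95,[6,5])
```

```text
at [0.4383 0.0965 0.2397] 13.2 tilt [ 0.    0.01 -1.  ] f [-0.32 -0.1  -1.1 ] w 0.0771 q [ 0.21  0.13 -0.11  1.33  0.01  1.55] t 8.0
0.95,0.126,-0.407,0.388,-1.8, 0.95,0.139,-0.403,0.388,-1.8, 0.95,0.151,-0.398,0.388,-1.8, 0.95,0.164,-0.393,0.388,-1.8, 0.95,0.176,-0.388,0.388,-1.8, 0.95,0.188,-0.382,0.388,-1.8, 
0.95,0,0,0.293,-0, 0.95,0,0,0.293,-0, 0.95,0,0,0.293,-0, 0.95,0,0,0.293,-0, 0.95,0,0,0.293,-0,
```

Request:
play_rows:
  deltas: [0.95,0.13,-0.41,0.3,-1.8,0.95,0.14,-0.4,0.3,-1.8,0.95,0.15,-0.4,0.35,-1.8,0.95,0.16,-0.39,0.35,-1.8,0.95,0.18,-0.39,0.35,-1.8,0.95,0.19,-0.38,0.35,-1.8,0.95,0,0,0,0]

```text
clock: 8.88
eef_pos: [0.4591, 0.2554, 0.1233]
tool_rot: [0.978, 0.21, 0.01, -0.005]
ft_force: [-0.4, -0.7, 0.4]
grip_width: 0.0814
```

Run:
```python
from h import *
plan([((.449,.2495,.05),24),((.449,.2495,.010),24)],.95,[3,4])
c=snap('wrist')
h=cv2.cvtColor(c['color'],cv2.COLOR_BGR2HSV)
P=[(.4497,.2984,.032),(.4847,.2193,.032),(.4467,.2013,.032),(.412,.2802,.032)]
im=c['color'].copy()
for q in proj(c,P):cv2.circle(im,tuple(int(v) for v in q),4,(255,0,0),2)
cv2.imwrite('pics/e.png',im)
```

```text
at [0.4591 0.2554 0.1233] 24.21 tilt [ 0.018  0.013 -1.   ] f [-0.39 -0.74  0.36] w 0.0814 q [ 0.51  0.35 -0.14  1.06  0.    1.65] t 8.88
0.95,-0.065,0.007,0.407,0.07, 0.95,-0.065,0.007,0.407,0.07, 0.95,-0.065,0.007,0.407,0.07, 
0.95,0,0,0.167,-0, 0.95,0,0,0.167,-0, 0.95,0,0,0.167,-0, 0.95,0,0,0.167,-0,
```

View pics/e.png

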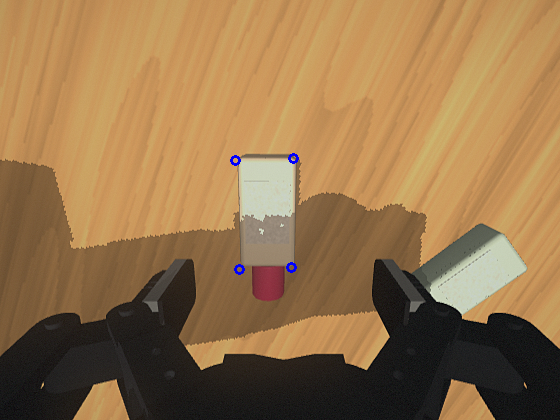

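Corners project onto the bottle within about 2 mm, with the cap at (268,282) below. The green bottle at (475,270) stays clear if I narrow the jaws. Descend.

Request:
play_rows:
  deltas: [0.75,-0.045,0.0,0.4,0,0.75,-0.045,0,0.4,0,0.75,-0.045,0,0.4,0,0.75,0,0,0.15,0,0.75,0,0,0.15,0,0.75,0,0,0.1,0,0.75,0,0,0,0]

```text
clock: 9.8
eef_pos: [0.4629, 0.2509, 0.0335]
tool_rot: [0.979, 0.205, 0.019, -0.006]
ft_force: [0.1, -0.8, -0.4]
grip_width: 0.0639
```

Run:
```python
from h import *
plan([((.450,.2505,.005),24)],.75,[1])
```

```text
at [0.4629 0.2509 0.0335] 23.67 tilt [ 0.034  0.019 -0.999] f [ 0.11 -0.75 -0.39] w 0.0639 q [ 0.5   0.44 -0.27  0.82 -0.    1.65] t 9.8
0.75,-0.199,-0.08,0.475,-0.33,
```

Request:
play_rows:
  deltas: [0.75,-0.1,-0.02,0.1,0,0.75,-0.1,-0.02,0.1,0,0.75,0,0,0.1,0,0.75,0,0,0.1,0,0.75,0,0,0.05,0,0.75,0,0,0,0]

```text
clock: 10.55
eef_pos: [0.4514, 0.2491, 0.0048]
tool_rot: [0.978, 0.205, 0.019, -0.006]
ft_force: [-0.5, -1.0, -0.2]
grip_width: 0.064
```

Run:
```python
from h import *
plan([((.450,.2505,.005),24)],.75,[1])
```

```text
at [0.4514 0.2491 0.0048] 23.71 tilt [ 0.035  0.019 -0.999] f [-0.48 -1.   -0.25] w 0.064 q [ 0.5   0.46 -0.33  0.74 -0.    1.66] t 10.55
0.75,-0.012,-0.03,-0.003,-0.29,
```

Request:
play_rows:
  deltas: [0,0,0,0,0,0,0,0,0,0,0,0,0,0,0,0,0,0,0,0,0,0,0,-0.1,0,0,0,0,-0.3,0,0,0,0,-0.4,0,0,0,0,-0.5,0,0,0,0,-0.4,0,0,0,0,-0.3,0,0,0,0,0,0]

```text
clock: 11.92
eef_pos: [0.4455, 0.2458, 0.1284]
tool_rot: [0.979, 0.205, 0.017, -0.005]
ft_force: [-0.2, -0.1, -2.3]
grip_width: 0.0429
```

Run:
```python
from h import *
plan([((.537,-.046,.135),13.1)],0,[12])
```

```text
at [0.4455 0.2458 0.1284] 23.7 tilt [ 0.032  0.017 -0.999] f [-0.16 -0.09 -2.32] w 0.0429 q [ 0.5   0.3  -0.19  1.04 -0.    1.66] t 11.93
0,-0.047,0.422,-0.009,0.88, 0,-0.04,0.423,-0.009,0.88, 0,-0.034,0.423,-0.009,0.88, 0,-0.027,0.424,-0.009,0.88, 0,-0.02,0.424,-0.009,0.88, 0,-0.014,0.424,-0.009,0.88, 0,-0.007,0.425,-0.009,0.88, 0,-0.001,0.425,-0.009,0.88, 0,0.006,0.425,-0.009,0.88, 0,0.012,0.425,-0.009,0.88, 0,0.019,0.424,-0.009,0.88, 0,0.025,0.424,-0.009,0.88,
```

Request:
play_rows:
  deltas: [0,-0.05,0.42,-0.02,0.9,0,-0.04,0.42,-0.02,0.9,0,-0.03,0.42,-0.02,0.9,0,-0.03,0.42,-0.02,0.9,0,-0.02,0.42,-0.02,0.9,0,-0.01,0.42,-0.02,0.9,0,0,0.42,-0.02,0.9,0,0,0.42,-0.02,0.9,0,0.01,0.42,-0.02,0.9,0,0.01,0.42,-0.02,0.9,0,0.02,0.42,0,0.9,0,0.02,0.35,0,0.9]

```text
clock: 13.42
eef_pos: [0.5273, -0.0484, 0.1239]
tool_rot: [0.994, 0.111, 0.005, -0.006]
ft_force: [0.3, -0.5, -1.2]
grip_width: 0.0431
```

Run:
```python
from h import *
plan([((.537,-.046,.10),13.1)],0,[4])
```

```text
at [ 0.5273 -0.0484  0.1239] 12.77 tilt [ 0.008  0.014 -1.   ] f [ 0.28 -0.49 -1.21] w 0.0431 q [-0.1   0.36 -0.11  1.09  0.01  1.25] t 13.43
0,0.042,-0.001,0.099,-0.08, 0,0.042,-0.001,0.099,-0.08, 0,0.042,-0.001,0.099,-0.08, 0,0.042,-0.001,0.099,-0.08,
```

Request:
play_rows:
  deltas: [0,0.05,0,0,0,0,0.05,0,0.1,0,0,0.05,0,0.2,0,0,0,0,0.2,0,0,0,0,0.2,0,0,0,0,0.2,0,0,0,0,0.2,0,0,0,0,0.15,0,0,0,0,0.1,0,0,0,0,0,0]

```text
clock: 14.68
eef_pos: [0.5338, -0.0433, 0.0333]
tool_rot: [0.994, 0.112, 0.001, -0.008]
ft_force: [-0.0, 0.8, -1.2]
grip_width: 0.0435
```

Run:
```python
from h import *
plan([((.537,-.046,.0115),13.1)],0,[4])
```

```text
at [ 0.5338 -0.0433  0.0333] 12.85 tilt [ 0.001  0.016 -1.   ] f [-0.02  0.76 -1.17] w 0.0435 q [-0.09  0.48 -0.2   0.89  0.02  1.26] t 14.68
0,0.01,0.014,0.091,-0.06, 0,0.01,0.014,0.091,-0.06, 0,0.01,0.014,0.091,-0.06, 0,0.01,0.014,0.091,-0.06,
```

Request:
play_rows:
  deltas: [0,0.02,0.02,0.1,0,0,0.02,0.02,0.1,0,0,0,0,0.08,0,0,0,0,0.05,0,0,0,0,0.0,0]

```text
clock: 15.3
eef_pos: [0.538, -0.0452, 0.013]
tool_rot: [0.994, 0.112, 0.002, -0.007]
ft_force: [-0.7, -0.5, -1.2]
grip_width: 0.0432
```

Run:
```python
from h import *
plan([((.537,-.046,.0115),13.1)],0,[4])
```

```text
at [ 0.538  -0.0452  0.013 ] 12.84 tilt [ 0.003  0.015 -1.   ] f [-0.71 -0.48 -1.21] w 0.0432 q [-0.09  0.51 -0.21  0.85  0.02  1.25] t 15.3
0,-0.005,0.003,0.006,-0.07, 0,-0.005,0.003,0.006,-0.07, 0,-0.005,0.003,0.006,-0.07, 0,-0.005,0.002,0.006,-0.07,
```

Request:
play_rows:
  deltas: [0,0,0,0.03,0,0,0,0,0.015,0,0.75,0,0,0,0,0.75,0,0,0,0,0.75,0,0,-0.2,0,0.75,0,0,-0.4,0,0.75,0,0,-0.5,0,0.75,0,0,-0.5,0,0.75,-0.1,-0.3,-0.5,0,0.75,-0.2,-0.6,-0.2,0,0.75,-0.2,-0.6,0,0,0.75,0,-0.5,0,0]

```text
clock: 16.8
eef_pos: [0.4839, 0.064, 0.163]
tool_rot: [0.994, 0.109, 0.008, -0.007]
ft_force: [-0.2, 0.6, -0.0]
grip_width: 0.0641
```

Run:
```python
from h import *
plan([((.519,.029,.13),13.1)],.6,[6])
b=snap('top');w=snap('wrist')
import pickle;pickle.dump((b,w),open('s2.pkl','wb'))
cv2.imwrite('pics/f.png',np.hstack([cv2.resize(b['color'][180:330,220:420],(400,300)),cv2.resize(w['color'],(400,300))]))
```

```text
at [0.4839 0.064  0.163 ] 12.55 tilt [ 0.015  0.016 -1.   ] f [-0.19  0.58 -0.02] w 0.0641 q [ 0.12  0.25 -0.17  1.14  0.01  1.47] t 16.8
0.6,0.074,0.116,0.092,-0.09, 0.6,0.074,0.116,0.092,-0.09, 0.6,0.074,0.116,0.092,-0.09, 0.6,0.073,0.117,0.092,-0.09, 0.6,0.073,0.117,0.092,-0.09, 0.6,0.073,0.117,0.092,-0.09,
```

View pics/f.png

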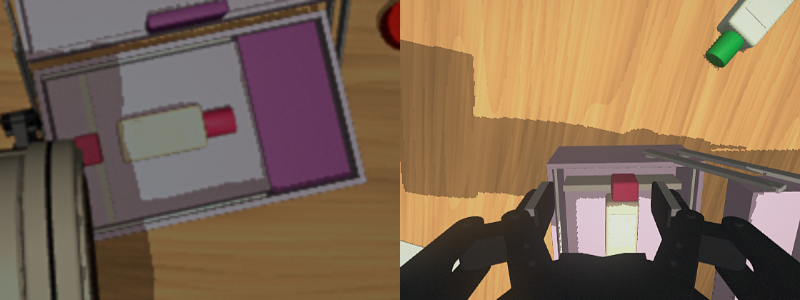

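The bottle lies flat in the compartment, body at (160,132), cap at (222,121) pointing to the cover. The block at (88,148) is free. Next, grip the divider block.

Request:
play_rows:
  deltas: [0.65,0.09,0.12,0.05,0,0.65,0.09,0.12,0.05,0,0.65,0.09,0.12,0.05,0,0.65,0.09,0.12,0.05,0,0.65,0.09,0.12,0.05,0,0.65,0.07,0.12,0.05,0,0.65,0,0,0.1,0,0.65,0,0,0.15,0,0.65,0,0,0.15,0,0.65,0,0,0.15,0,0.65,0,0,0,0]

```text
clock: 18.27
eef_pos: [0.5279, 0.0257, 0.1076]
tool_rot: [0.994, 0.11, 0.008, -0.007]
ft_force: [0.9, -0.2, -0.3]
grip_width: 0.0555
```

Run:
```python
from h import *
plan([((.519,.029,.047),13.1)],.6,[5])
c=snap('wrist')
h=cv2.cvtColor(c['color'],cv2.COLOR_BGR2HSV);m=(((h[...,0]>168)|(h[...,0]<3))&(h[...,1]>100)).astype(np.uint8)
n,l,s,ce=cv2.connectedComponentsWithStats(m)
for i in range(1,n):
    if s[i,4]>200: print(s[i],ce[i],ray(c,ce[i],.074))
```

```text
at [0.5279 0.0257 0.1076] 12.57 tilt [ 0.013  0.016 -1.   ] f [ 0.89 -0.17 -0.27] w 0.0555 q [ 0.04  0.37 -0.15  1.04  0.02  1.39] t 18.27
0.6,-0.027,-0.017,0.202,-0.11, 0.6,-0.027,-0.017,0.202,-0.11, 0.6,-0.027,-0.017,0.202,-0.11, 0.6,-0.027,-0.017,0.202,-0.11, 0.6,-0.026,-0.017,0.202,-0.11, 
[ 246  202   50   49 2317] [270.87829089 226.31894691] [0.51858881 0.03467284 0.074     ]
```

Request:
play_rows:
  deltas: [0.65,-0.035,-0.02,0.15,-0.2,0.65,-0.035,-0.025,0.15,-0.2,0.65,-0.035,-0.025,0.15,0,0.65,-0.035,-0.025,0.15,0,0.65,-0.03,-0.01,0.15,0,0.65,0,0,0.1,0,0.65,0,0,0.05,0,0.65,0,0,0,0]

```text
clock: 19.32
eef_pos: [0.5171, 0.031, 0.0505]
tool_rot: [0.993, 0.113, 0.008, -0.007]
ft_force: [0.5, 0.1, -0.6]
grip_width: 0.0557
```

Run:
```python
from h import *
plan([((.519,.0305,.047),13.1)],.6,[2])
```

```text
at [0.5171 0.031  0.0505] 13.01 tilt [ 0.015  0.016 -1.   ] f [ 0.47  0.1  -0.64] w 0.0557 q [ 0.05  0.42 -0.25  0.89  0.02  1.39] t 19.32
0.6,0.014,0.007,0.029,-0.04, 0.6,0.014,0.007,0.029,-0.04,
```

Request:
play_rows:
  deltas: [0.65,0.02,0,0.03,0,0,0,0,0.01,0,0,0,0,0,0,0,0,0,0,0,0,0,0,0,0,0,0,0,0,0,0,0,0.1,0,0,0,0,0.1,0,0]

```text
clock: 20.32
eef_pos: [0.5225, 0.0201, 0.049]
tool_rot: [0.993, 0.114, 0.01, -0.008]
ft_force: [1.1, 1.8, 0.8]
grip_width: 0.029
```

```bash
cat >> h.py <<'E'
O=np.array([.54403,-.07749,0]);CX=np.array([np.cos(np.radians(13.1)),np.sin(np.radians(13.1)),0]);CY=np.array([-CX[1],CX[0],0])
def st():
    o=bot.get_obs();p=o['eef_pos']-O;f=o['ft_force'];print('t %.2f w %.4f case x %.4f y %.4f z %.4f  F x %.2f y %.2f z %.2f'%(o['clock'],o['grip_width'],p@CX,p@CY,p[2],f@CX,f@CY,f[2]))
E
python3 -c "
from h import *
st()"
```

```text
t 20.32 w 0.0290 case x 0.0012 y 0.0999 z 0.0490  F x 1.48 y 1.49 z 0.84
```

Request:
play_rows:
  deltas: [0,0,0.08,0,0,0,0,0.08,0,0,0,0,0.08,0,0,0,0,0.08,0,0,0,0,0.08,0,0,0,0,0.06,0,0,0,0,0,0,0]

```text
clock: 21.2
eef_pos: [0.5294, -0.0088, 0.049]
tool_rot: [0.993, 0.114, 0.01, -0.008]
ft_force: [0.9, 2.6, 2.0]
grip_width: 0.0291
```

```bash
python3 -c "
from h import *
st()"
```

```text
t 21.20 w 0.0291 case x 0.0013 y 0.0702 z 0.0490  F x 1.46 y 2.30 z 1.97
```

Request:
play_rows:
  deltas: [0,0,0.06,0,0,0,0,0.06,0,0,0,0,0.06,0,0,0,0,0,0,0]

```text
clock: 21.7
eef_pos: [0.532, -0.02, 0.049]
tool_rot: [0.993, 0.114, 0.01, -0.008]
ft_force: [1.7, 0.6, 1.6]
grip_width: 0.0287
```

```bash
python3 -c "
from h import *
st()"
```

```text
t 21.70 w 0.0287 case x 0.0013 y 0.0587 z 0.0490  F x 1.80 y 0.19 z 1.55
```

Request:
play_rows:
  deltas: [0,0,0.04,0,0,0,0,0.04,0,0]

```text
clock: 21.95
eef_pos: [0.5331, -0.0247, 0.049]
tool_rot: [0.993, 0.114, 0.01, -0.008]
ft_force: [0.1, 3.3, 2.8]
grip_width: 0.0293
```

Request:
play_rows:
  deltas: [0,0,0.04,0,0]

```text
clock: 22.08
eef_pos: [0.5337, -0.0271, 0.049]
tool_rot: [0.993, 0.114, 0.01, -0.008]
ft_force: [0.0, 2.9, 2.5]
grip_width: 0.0293
```

```bash
python3 -c "
from h import *
st()"
```

```text
t 22.07 w 0.0293 case x 0.0014 y 0.0514 z 0.0490  F x 0.66 y 2.80 z 2.49
```

Request:
play_rows:
  deltas: [0,0,0.04,0,0,0,0,0.04,0,0]

```text
clock: 22.32
eef_pos: [0.5345, -0.0307, 0.049]
tool_rot: [0.993, 0.114, 0.01, -0.01]
ft_force: [-0.1, 9.4, 4.7]
grip_width: 0.0285
```

Request:
play_rows:
  deltas: [0,0,0.025,0,0]

```text
clock: 22.45
eef_pos: [0.5345, -0.0308, 0.049]
tool_rot: [0.993, 0.115, 0.01, -0.012]
ft_force: [-0.9, 8.4, 3.7]
grip_width: 0.0287
```

Request:
play_rows:
  deltas: [0,0,0.045,0,0]

```text
clock: 22.58
eef_pos: [0.5347, -0.0312, 0.049]
tool_rot: [0.993, 0.116, 0.009, -0.014]
ft_force: [-0.8, 11.5, 5.0]
grip_width: 0.029
```

```bash
python3 -c "
from h import *
st();print(bot.get_obs()['ft_torque'],R.from_quat(bot.get_obs()['tool_rot']).as_matrix()[:,2])"
```

```text
t 22.57 w 0.0290 case x 0.0014 y 0.0472 z 0.0490  F x 1.79 y 11.40 z 5.01
[ 1.65526791  0.78702561 -0.04005923] [ 0.01544064  0.03026651 -0.9994226 ]
```

Firm contact: a rise of about 8.5 N over the sliding force at case y = 47.2 mm. The rubber may return about 1.5 mm, so I back off about 7.5 mm.

Request:
play_rows:
  deltas: [0,0,-0.04,0,0,0,0,-0.04,0,0,0,0,-0.02,0,0,0,0,0,0,0]

```text
clock: 23.08
eef_pos: [0.5339, -0.0278, 0.049]
tool_rot: [0.993, 0.115, 0.01, -0.011]
ft_force: [1.1, 1.3, 2.6]
grip_width: 0.0288
```

```bash
python3 -c "
from h import *
st();print(bot.get_obs()['ft_torque'],R.from_quat(bot.get_obs()['tool_rot']).as_matrix()[:,2])"
```

```text
t 23.07 w 0.0288 case x 0.0014 y 0.0506 z 0.0490  F x 1.39 y 0.99 z 2.56
[-0.02647613  0.45578111  0.02037277] [ 0.01655245  0.02438033 -0.99956571]
```

Request:
play_rows:
  deltas: [0,0,-0.04,0,0,0,0,-0.03,0,0,0,0,0,0,0]

```text
clock: 23.45
eef_pos: [0.533, -0.0241, 0.049]
tool_rot: [0.993, 0.115, 0.01, -0.011]
ft_force: [2.5, 0.3, 1.1]
grip_width: 0.0294
```

```bash
python3 -c "
from h import *
st();print(R.from_quat(bot.get_obs()['tool_rot']).as_matrix()[:,2])"
```

```text
t 23.45 w 0.0294 case x 0.0014 y 0.0545 z 0.0490  F x 2.54 y -0.24 z 1.09
[ 0.01673511  0.02336036 -0.99958703]
```

Request:
play_rows:
  deltas: [0.65,0,0,0,0,0.65,0,0,0,0,0.65,0,0,-0.1,0,0.65,0,0,-0.3,0,0.65,0,0,-0.5,0,0.65,0,0,-0.5,0,0.65,-0.3,-0.3,-0.2,0,0.65,-0.4,-0.3,0,0,0.65,-0.4,-0.3,0,0,0.65,-0.4,-0.3,0,0,0.65,-0.3,-0.3,0,0,0.65,0,0,0,0]

```text
clock: 24.95
eef_pos: [0.4019, 0.0395, 0.151]
tool_rot: [0.993, 0.114, 0.011, -0.013]
ft_force: [0.2, 0.5, 0.6]
grip_width: 0.0554
```

Run:
```python
from h import *
st()
b=snap('top');w=snap('wrist')
import pickle;pickle.dump((b,w),open('s3.pkl','wb'))
cv2.imwrite('pics/g.png',np.hstack([cv2.resize(b['color'][200:290,255:375],(480,360),interpolation=cv2.INTER_NEAREST),cv2.resize(w['color'],(320,360))]))
```

```text
t 24.95 w 0.0554 case x -0.1119 y 0.1462 z 0.1510  F x 0.29 y 0.45 z 0.59
```

View pics/g.png

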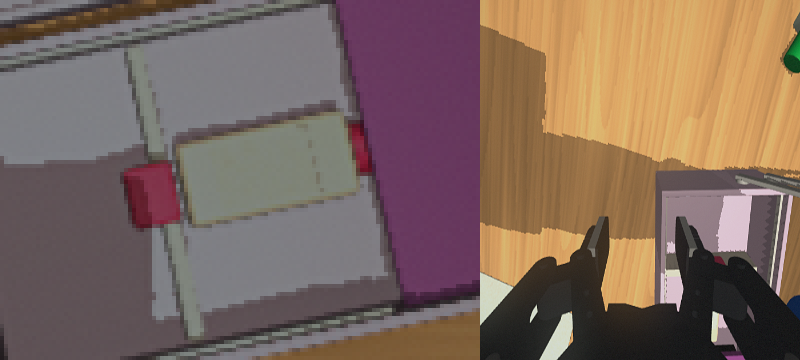

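The bottle is under the cover with its base squarely behind the divider. I'll measure the gap from the edge pixels: divider front edge (143,48)–(203,333), base edge (176,146)–(191,224).

Run:
```python
from h import *
import pickle
b,w=pickle.load(open('s3.pkl','rb'))
f=lambda u,v,z:ray(b,(255+(u)/4-.5,200+(v)/4-.5),z)-O
for u,v,z in((143,48,.042),(203,333,.042),(176,146,.038),(191,224,.038),(127,50,.042),(187,337,.042)):
    p=f(u,v,z);print(round(p@CX,4),round(p@CY,4))
# sub-pixel profile along case y at lines beside the block (x=+-.02) , z .04
g=cv2.cvtColor(b['color'],cv2.COLOR_BGR2GRAY)
for x in(.017,.019,-.018):
    ys=np.arange(.03,.062,.001);P=[O+CX*x+CY*y+[0,0,.04] for y in ys];uv=proj(b,P)
    s=cv2.remap(b['color'],uv[None,:,0].astype(np.float32),uv[None,:,1].astype(np.float32),cv2.INTER_LINEAR)[0]
    print(x,[f'{y*1000:.0f}:{int(c[0])},{int(c[2])}' for y,c in zip(ys,s)])
```

```text
0.0732 0.0409
-0.0715 0.041
0.0217 0.0346
-0.018 0.0353
0.0739 0.049
-0.0718 0.0491
0.017 ['30:125,128', '31:122,129', '32:115,128', '33:104,124', '34:90,117', '35:80,107', '36:83,97', '37:94,95', '38:116,112', '39:128,121', '40:106,108', '41:87,97', '42:81,94', '43:74,92', '44:72,91', '45:70,88', '46:66,84', '47:62,80', '48:57,73', '49:55,68', '50:67,77', '51:81,88', '52:86,92', '53:84,93', '54:82,91', '55:79,89', '56:78,88', '57:78,88', '58:81,90', '59:85,93', '60:87,94', '61:87,93']
0.019 ['30:120,128', '31:118,129', '32:116,130', '33:104,126', '34:89,120', '35:83,106', '36:80,90', '37:97,99', '38:122,117', '39:120,117', '40:100,105', '41:90,100', '42:89,100', '43:88,100', '44:87,99', '45:85,98', '46:84,96', '47:80,91', '48:72,82', '49:67,76', '50:69,78', '51:75,84', '52:82,90', '53:87,95', '54:87,95', '55:87,95', '56:86,94', '57:86,94', '58:87,94', '59:87,95', '60:87,95', '61:87,95']
-0.018 ['30:110,127', '31:109,126', '32:107,124', '33:96,118', '34:87,111', '35:87,101', '36:93,95', '37:113,110', '38:130,123', '39:117,115', '40:103,108', '41:110,114', '42:120,121', '43:124,125', '44:126,127', '45:124,126', '46:122,124', '47:110,112', '48:93,97', '49:89,91', '50:93,90', '51:109,103', '52:128,120', '53:133,125', '54:132,124', '55:118,115', '56:98,101', '57:87,94', '58:85,93', '59:85,93', '60:85,92', '61:85,92']
```

The gap measures 40.9 − 35.0 ≈ 6 mm, and the divider thickness checks at 8.1 mm. Next I return to the open tray's tab.

Run:
```python
from h import *
plan([((.42,.03,.235),13.2),((.636,-.0507,.235),13.2)],.65,[3,8])
```

```text
at [0.4039 0.039  0.1512] 13.03 tilt [ 0.022  0.029 -0.999] f [0.28 0.84 0.34] w 0.0557 q [ 0.08  0.09 -0.39  1.06  0.03  1.42] t 25.05
0.65,0.076,0.069,-0.465,-0.06, 0.65,0.076,0.069,-0.465,-0.06, 0.65,0.076,0.069,-0.465,-0.06, 
0.65,0.4,0.266,-0,-0, 0.65,0.4,0.266,-0,-0, 0.65,0.4,0.266,-0,-0, 0.65,0.4,0.266,-0,-0, 0.65,0.4,0.266,-0,-0, 0.65,0.4,0.266,-0,-0, 0.65,0.4,0.266,-0,-0, 0.65,0.4,0.266,-0,-0,
```

Request:
play_rows:
  deltas: [0.65,0.08,0.07,-0.5,0,0.65,0.08,0.07,-0.5,0,0.65,0.08,0.07,-0.5,0,0.65,0.4,0.27,0,0,0.65,0.4,0.27,0,0,0.65,0.4,0.27,0,0,0.65,0.4,0.27,0,0,0.65,0.4,0.27,0,0,0.65,0.4,0.27,0,0,0.65,0.4,0.27,0,0,0.65,0.4,0.27,0,0,0.65,0,0,0,0]

```text
clock: 26.55
eef_pos: [0.6548, -0.0684, 0.2461]
tool_rot: [0.994, 0.109, 0.017, -0.012]
ft_force: [0.1, 1.4, 0.3]
grip_width: 0.0557
```

Run:
```python
from h import *
plan([((.636,-.0507,.18),13.2),((.636,-.0507,.158),13.2)],.65,[6,4])
c=snap('wrist')
h=cv2.cvtColor(c['color'],cv2.COLOR_BGR2HSV);m=((h[...,0]>135)&(h[...,0]<170)&(h[...,1]>70)).astype(np.uint8)
n,l,s,ce=cv2.connectedComponentsWithStats(m)
for i in range(1,n):
    if s[i,4]>300: print(s[i],ce[i].round(),ray(c,ce[i],.187).round(4))
print(proj(c,[(.636,-.0507,.187)]))
```

```text
at [ 0.6548 -0.0684  0.2461] 12.47 tilt [ 0.03   0.027 -0.999] f [0.13 1.43 0.31] w 0.0557 q [-0.12  0.55  0.5   1.49  0.03  1.23] t 26.55
0.65,-0.04,-0.059,0.184,-0.12, 0.65,-0.04,-0.059,0.184,-0.12, 0.65,-0.04,-0.059,0.184,-0.12, 0.65,-0.04,-0.059,0.184,-0.12, 0.65,-0.04,-0.06,0.184,-0.12, 0.65,-0.04,-0.06,0.184,-0.12, 
0.65,0,0,0.092,-0, 0.65,0,0,0.092,-0, 0.65,0,0,0.092,-0, 0.65,0,0,0.092,-0, 
[ 108  147  161  161 9888] [193. 248.] [ 0.5996 -0.0926  0.187 ]
[ 112  380   52   40 1217] [137. 398.] [ 0.5767 -0.2219  0.187 ]
[[258.51453437 199.50900868]]
```

Request:
play_rows:
  deltas: [0.65,-0.06,-0.06,0.1,-0.2,0.65,-0.06,-0.06,0.1,-0.2,0.65,-0.06,-0.06,0.1,-0.2,0.65,-0.06,-0.06,0.1,-0.1,0.65,-0.06,-0.06,0.1,0,0.65,-0.04,-0.05,0.1,0,0.65,0,0,0.1,0,0.65,0,0,0.1,0,0.65,0,0,0,0]

```text
clock: 27.72
eef_pos: [0.6265, -0.0484, 0.1956]
tool_rot: [0.993, 0.116, 0.016, -0.012]
ft_force: [1.1, -0.1, 0.8]
grip_width: 0.0554
```

Run:
```python
from h import *
plan([((.6355,-.0507,.158),13.2)],.65,[5])
c=snap('wrist','h.png')
```

```text
at [ 0.6265 -0.0484  0.1956] 13.32 tilt [ 0.029  0.028 -0.999] f [ 1.06 -0.08  0.77] w 0.0554 q [-0.09  0.49  0.28  1.33  0.03  1.25] t 27.73
0.65,0.027,0.015,0.125,0.02, 0.65,0.027,0.015,0.125,0.02, 0.65,0.027,0.014,0.125,0.02, 0.65,0.027,0.014,0.125,0.02, 0.65,0.027,0.014,0.125,0.02,
```

View pics/h.png

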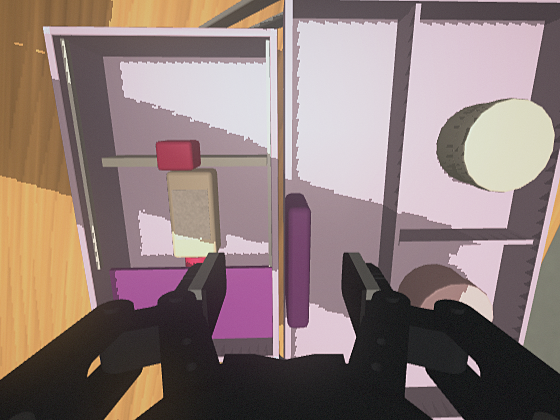

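The tab (298,260) sits between the fingers, a little to +x as computed. Descend and grip.

Request:
play_rows:
  deltas: [0.65,0.02,0.02,0.11,0,0.65,0.02,0.02,0.11,0,0.65,0.02,0.02,0.11,0,0.65,0.02,0.02,0.11,0,0.65,0.02,0.0,0.11,0,0.65,0,0,0.03,0,0.65,0,0,0,0]

```text
clock: 28.65
eef_pos: [0.6357, -0.0512, 0.1585]
tool_rot: [0.993, 0.116, 0.016, -0.012]
ft_force: [0.4, 0.5, -0.0]
grip_width: 0.0553
```

Run:
```python
from h import *
plan([((.6355,-.0507,.158),13.2)],.65,[1])
```

```text
at [ 0.6357 -0.0512  0.1585] 13.29 tilt [ 0.03   0.028 -0.999] f [ 0.38  0.47 -0.  ] w 0.0553 q [-0.09  0.53  0.24  1.26  0.03  1.24] t 28.65
0.65,-0.001,-0.009,0.009,0.09,
```

Request:
play_rows:
  deltas: [0,0,0,0,0,0,0,0,0,0,0,0,0,0,0,0,0,0,0,0]

```text
clock: 29.15
eef_pos: [0.6364, -0.0511, 0.1594]
tool_rot: [0.993, 0.116, 0.017, -0.012]
ft_force: [2.2, 0.3, -0.5]
grip_width: 0.0111
```

```bash
cat >> h.py <<'E'
def arc(l1,n,l0=None):
    o=bot.get_obs();M=R.from_quat(o['tool_rot']).as_matrix();p=np.array(o['eef_pos'])
    print(p.round(4),'f',o['ft_force'].round(2),'w',o['grip_width'],'t',o['clock']);lift()
    q=p-[.4672,-.0905,.119];c=np.array([np.cos(YAW),np.sin(YAW),0]);x=q@c
    if l0 is None:l0=np.pi*5/6-np.arctan2(q[2]+.06,x-.1039)
    a=np.pi*5/6-np.linspace(l0,l1,n+1)
    W=np.array([.4672,-.0905,.059])+np.outer(.1039+.12*np.cos(a),c)+np.outer(.12*np.sin(a),[0,0,1])
    print(((np.diff(W,axis=0)@M)/.06).round(3).tolist())
E
python3 -c "
from h import *
arc(.8,12)"
```

```text
[ 0.6364 -0.0511  0.1594] f [ 2.17  0.35 -0.53] w 0.011051311884109554 t 29.15
lift 1.6546871303496276 r 0.12229682358481393 lat -0.0005398987318691226
[[-0.117, -0.002, -0.081], [-0.122, -0.001, -0.073], [-0.127, -0.001, -0.064], [-0.131, -0.001, -0.055], [-0.135, -0.001, -0.045], [-0.138, -0.001, -0.036], [-0.14, -0.001, -0.026], [-0.142, -0.0, -0.016], [-0.142, -0.0, -0.006], [-0.142, 0.0, 0.005], [-0.142, 0.0, 0.015], [-0.14, 0.0, 0.025]]
```

Request:
play_rows:
  deltas: [0,-0.117,0,-0.08,0,0,-0.122,0,-0.072,0,0,-0.127,0,-0.064,0,0,-0.131,0,-0.055,0,0,-0.135,0,-0.045,0,0,-0.138,0,-0.036,0,0,-0.14,0,-0.026,0,0,-0.142,0,-0.016,0,0,-0.142,0,-0.006,0,0,-0.142,0,0.005,0,0,-0.142,0,0.015,0,0,-0.14,0,0.025,0]

```text
clock: 30.65
eef_pos: [0.531, -0.0761, 0.1748]
tool_rot: [0.993, 0.116, 0.012, -0.012]
ft_force: [2.4, -0.8, -9.2]
grip_width: 0.011
```

```bash
python3 -c "
from h import *
arc(.1,11)"
```

```text
[ 0.531  -0.0761  0.1748] f [ 2.45 -0.82 -9.24] w 0.010950826860662415 t 30.65
lift 0.7264449743659425 r 0.1220006136287179 lat -0.000637790877752545
[[-0.108, 0.001, 0.036], [-0.106, 0.001, 0.042], [-0.103, 0.001, 0.048], [-0.1, 0.001, 0.054], [-0.097, 0.001, 0.06], [-0.094, 0.001, 0.065], [-0.09, 0.001, 0.07], [-0.086, 0.002, 0.075], [-0.081, 0.002, 0.08], [-0.076, 0.002, 0.084], [-0.071, 0.002, 0.089]]
```

Request:
play_rows:
  deltas: [0,-0.108,0,0.036,0,0,-0.106,0,0.042,0,0,-0.103,0,0.048,0,0,-0.1,0,0.054,0,0,-0.097,0,0.06,0,0,-0.094,0,0.065,0,0,-0.09,0,0.07,0,0,-0.086,0,0.075,0,0,-0.081,0,0.08,0,0,-0.076,0,0.084,0,0,-0.065,0,0.085,0]

```text
clock: 32.02
eef_pos: [0.4722, -0.0901, 0.1282]
tool_rot: [0.993, 0.116, 0.015, -0.011]
ft_force: [4.6, -0.2, -7.3]
grip_width: 0.011
```

```bash
python3 -c "
from h import *
arc(0,4)"
```

```text
[ 0.4722 -0.0901  0.1282] f [ 4.56 -0.16 -7.26] w 0.011017233198462931 t 32.025
lift 0.08689185757944973 r 0.12071137985714263 lat -0.0007391879343650965
[[-0.026, 0.001, 0.035], [-0.025, 0.001, 0.036], [-0.024, 0.001, 0.036], [-0.023, 0.001, 0.037]]
```

Request:
play_rows:
  deltas: [0,-0.026,0,0.035,0,0,-0.025,0,0.036,0,0,-0.024,0,0.036,0,0,-0.023,0,0.037,0,0,0,0,0.02,0,0,0,0,0.0,0]

```text
clock: 32.78
eef_pos: [0.4681, -0.0911, 0.1213]
tool_rot: [0.993, 0.116, 0.018, -0.011]
ft_force: [3.6, -0.3, -8.0]
grip_width: 0.0109
```

```bash
python3 -c "
from h import *
arc(0,2)"
```

```text
[ 0.4681 -0.0911  0.1213] f [ 3.62 -0.32 -7.96] w 0.01093872214986113 t 32.775
lift 0.019948963045463675 r 0.12050733998098209 lat -0.0007663601278357353
[[-0.011, 0.0, 0.017], [-0.011, 0.0, 0.017]]
```

Request:
play_rows:
  deltas: [0,-0.02,0,0.03,0,0,-0.02,0,0.03,0,0,-0.01,0,0.03,0,0,0,0,0.0,0]

```text
clock: 33.28
eef_pos: [0.4683, -0.0911, 0.1213]
tool_rot: [0.993, 0.116, 0.022, -0.011]
ft_force: [3.6, -0.7, -6.0]
grip_width: 0.0114
```

```bash
python3 -c "
from h import *
arc(0,2)"
```

```text
[ 0.4683 -0.0911  0.1213] f [ 3.58 -0.68 -6.02] w 0.01135607531235072 t 33.275
lift 0.020668352507915433 r 0.12039997012359142 lat -0.0008000512677250939
[[-0.011, 0.0, 0.017], [-0.011, 0.0, 0.017]]
```

The tray has stopped moving and sits on its stop; the 2 mm offset comes from the regrip. Release, rise and check.

Request:
play_rows:
  deltas: [0.3,0,0,0,0,0.6,0,0,0,0,0.6,0,0,0,0,0.6,0,0,-0.2,0,0.6,0,0,-0.5,0,0.6,0,0,-0.6,0,0.6,-0.4,-0.4,-0.4,0,0.6,-0.6,-0.6,0,0,0.6,-0.6,-0.6,0,0,0.6,-0.4,-0.6,0,0,0.6,0,-0.4,0,0,0.6,0,0,0,0]

```text
clock: 34.78
eef_pos: [0.3092, 0.0327, 0.2301]
tool_rot: [0.993, 0.116, 0.029, -0.011]
ft_force: [-0.6, 0.5, 0.6]
grip_width: 0.0515
```

Run:
```python
from h import *
import pickle
a=snap('scene');b=snap('top');o=bot.get_obs();print(o['eef_pos'],o['ft_force'],o['clock'])
a0,b0=pickle.load(open('s0.pkl','rb'))
def tab(c,bx):
    x0,y0,x1,y1=bx;h=cv2.cvtColor(c['color'][y0:y1,x0:x1],cv2.COLOR_BGR2HSV);m=(h[...,0]>135)&(h[...,0]<170)&(h[...,1]>70);return np.argwhere(m).mean(0)[::-1]+[x0,y0],m.sum()
for n,p,q,bx in(('scene',a0,a,(185,175,225,220)),('top',b0,b,(300,270,360,300))):print(n,tab(p,bx),tab(q,bx))
cv2.imwrite('pics/i.png',np.hstack([cv2.resize(a['color'][130:330,130:430],(450,300)),cv2.resize(b['color'][160:340,120:430],(350,300))]))
```

```text
[0.30975851 0.03179541 0.22985185] [-0.84587     0.37058758 -0.57427701] 34.875
scene (array([205.4488189, 197.8687664]), np.int64(381)) (array([205.42036554, 197.88772846]), np.int64(383))
top (array([332.3003096 , 286.07739938]), np.int64(323)) (array([332.32919255, 286.08385093]), np.int64(322))
```

View pics/i.png

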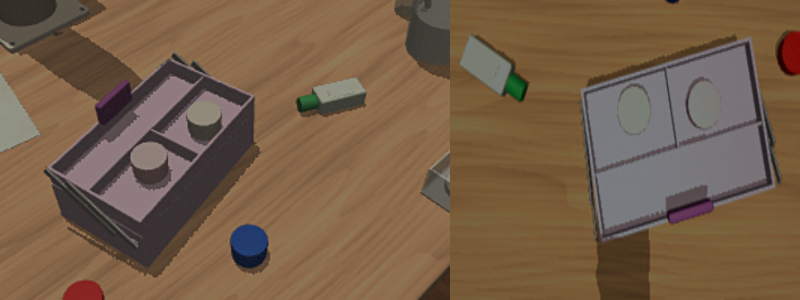

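The tab is back on its start pixels to within 0.05 px in both views, so the tray is fully shut. Both jars are upright and the green bottle lies where it was.

```bash
python3 -c "
from h import *
print(ticket.job_done())"
```

```text
the job is handed in; nothing more can be done
None
```

The job is done and handed in at about 35 s. I opened the tray and laid the rose-capped bottle in the compartment, cap towards the cover. I pushed it with the divider onto the hidden stop, backed the divider off, and lowered the tray shut.

- **Stop contact:** the push force rose about 8.5 N above the sliding force, inside the 5 to 10 N that shows the bottle bears on the stop.
- **Gap:** it measured about 6 mm behind the bottle in the top view, before I closed the tray. It can't be seen now that the tray is shut.
- **Tray:** the tab came back to its starting pixels within 0.05 px in both views, so it is fully shut. By the arm's own reading the tray stood 0.02 rad short; I put that down to gripping the tab about 2 mm higher the second time.
- **Jars and green-capped bottle:** both jars stand upright in the tray. The green-capped bottle looks unmoved in the final pictures; I did not measure it.

No check failed.

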